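# Load the battery charging carousel with the power isolated

## Robot

A 6-joint arm with a two-finger parallel gripper is mounted at the origin on the work surface. World frame = base frame: x ahead of the robot, y to its left, z up, the work surface at z = 0. Lengths are in m, angles in degrees, forces in N, time in s.
With the tool pointing down it reaches from about 0.4 to 0.825 m from the base axis. Payload 7 kg.
Tool frame: the origin (TCP) lies on the mounting face of the last link; the fingertips stand 178 mm ahead of it and the grasp point (between the pads) lies 159 mm ahead of it; z points along the fingers, y is the direction in which the jaws open and shut (so a half turn about z gives the same grasp; the last joint's range is limited). The gripper opens to 88 mm and grips with 3 to 60 N. Pads are 19 mm wide; open, the fingers measure 130 mm over their backs; the gripper's body (78 mm by 193 mm) begins 47 mm behind the grasp point.
Start: joints at [83.486, 20.546, 0.682, 0, -70.136, -16.507], TCP at [0.264, 0.621, 0.405] pointing down, gripper open.
Joint ranges: [-176.03, 176.03], [-82.01, 121.73], [-58.28, 71.71], [-173.87, 95.51], [-174.79, -0.11], [-173.66, 173.66]. Speed limits (degrees/s): [136.94, 136.94, 172.46, 180, 180, 180].

## Interface

Orientations are given as [roll, pitch, yaw] about the fixed x, y, z axes, in that order (R = Rz(yaw) Ry(pitch) Rx(roll)).
In Python, from plant import r gives the robot as it stands. The module is installed in compiled form; this text tells all that it offers.
- The arm moves only by the tool carry_out, never from a script. Its argument "plan" is a list of rows, each a list of 3 entries, a list of its own where there are three numbers: the shift along the tool's x, y, z in m, then the turn, a rotation vector about the tool's x, y, z in degrees, then the closure in counts, from 0 (fully open) to 255 (shut). In form: [[[x, y, z], [ax, ay, az], hand], ...]. A call has 1 to 12 rows; each row shifts and turns the commanded pose from where the row before left it, along the tool's axes as they then stand; what a row does not reach is not made up. A row lasts 1/12 s, in which the tool goes at most 41.7 mm and 7.16 degrees, less where a joint would pass 70% of its speed; a pose out of reach is approached as far as the arm can. A call is refused whole if a number of a shift passes 0.0417 or a number of a turn 7.16, either way. A call with a gripper value outside its range is refused whole. The fingers move at their own pace and stop on an object; "grip_force" is the grip in N (left out, the last holds). Time passes only in rows, so rows that do not move let the fingers close. It gives the time, the measured TCP pose, the force and the opening at its end, in the units of the state.
- r.get_state(): the state, without advancing time (a new reading comes with each control period).
- r.capture(name): name is "scene" or "side" or "wrist"; returns the picture (400x640x3 uint8, red, green, blue); there is no depth.
- r.get_calibration(name): a dict with "K" (3x3 intrinsics, pixels), "D" ([k1, k2, p1, p2, k3] as OpenCV has them; the pictures are not rectified), "rvec" (rotation vector, rad) and "tvec" (3), from world to camera coordinates, as OpenCV has them. Camera axes: x right, y down, z forward; pixel columns grow to the right and rows downward; lengths in m; the calibration is good to about 2 mm. A picture is of the moment at which its call begins: read the wrist's pose just before it. get_calibration takes no time and is no camera call; for the wrist camera it gives the pose at the moment of the call.
- r.close_job(): hands the job in, once; it reports no verdict.
The state is a dict: "time_s": time; "joints": joint angles; "qd": joint speeds; "joint_torque": joint torques, N m; "tcp_pos": TCP position; "eef_rot": TCP orientation; "contact_force": force on the tool from outside, world axes, zero at the start; "moment": the same for the moment, N m; "gripper_width": finger opening in m.
Only numpy, scipy, OpenCV 4.12 (cv2) and the standard library are available. Lean on these libraries where they do the work, as an engineer would, in place of code of your own. Each camera call takes 0.05 s, during which the arm holds its last target. There are 200 camera calls.

## Task

Put the yellow battery pack on charge: first turn the isolator's red handle from on to off, lower the pack upright into the carousel's one empty bay (do not drop it in), and turn the carousel by its orange knob exactly one click clockwise as seen from above, so that the pack stands under the charging head. Then turn the isolator back on; keep it off all the while you load and turn, and leave the paint tin, the jar and the spray can standing where they are.

Things in the scene. Friction and masses are not known exactly. Their poses are not given: they have to be found in the camera images.
- handle (a joint): angle (rad) of the isolator's red lever handle about its vertical axis: 0 = ON (as at the start), 1.571 = OFF; it grows counter-clockwise seen from above. Stops at both ends; an over-centre detent pulls it to the nearer end (about 0.35 N m at most, so about 5 N at the grip point).
- isolator: grey isolator box 110 x 110 mm, fixed to the bench; origin at the centre of its underside, below the handle's axis. Its yellow top face is 69 mm above the bench, with a green dot on the ON side and a red dot on the OFF side. The lever points along this body's -y when ON and along its +x when OFF. A foot strip reaches 70 mm from the centre along +-x.
- handle_axis (a point): point on the handle's vertical turning axis, at the mid-height of its lever bar, 107 mm above the bench. Its axes turn with the handle: the lever points along -y. The black hub is 42 mm in diameter; its top is 13 mm above this point.
- handle_grip (a point): grip point of the red lever: on the bar's centre line, 75 mm from the turning axis, half-way up the bar. The bar is 18 mm wide, 24 mm high and reaches 102 mm from the axis; its underside stands 26 mm above the yellow face. Axes turn with the handle: y runs along the bar towards the turning axis, x across it, z up.
- wheel (a joint): angle (rad) of the carousel wheel about its vertical axis: 0 at the start; it grows clockwise seen from above. Detents every 1.257 rad (72 degrees, one click) pull it to the nearest click (about 0.3 N m at most).
- carousel: round grey base 304 mm across, fixed; origin at the centre of its underside. A yellow tongue at its front (-x) marks the loading place. One click clockwise of it the charging head overhangs: an arm with a copper pad 15 mm above the pack tops, coming in from outside to 76 mm from the axis, top 184 mm above the bench, its post 168 to 196 mm from the axis.
- wheel_grip (a point): centre of the orange knob bar, on the wheel's vertical axis, 160 mm above the bench. The bar is 64 mm long (x), 18 mm thick (y), 36 mm high. Axes turn with the wheel, an aluminium disc 286 mm across with five black open bays 72 degrees apart, centres 95 mm from the axis; four hold grey packs with a green band, tops 139 mm above the bench, which are part of the wheel.
- bay (a point): centre of the inner floor of the empty bay, 44 mm above the bench, at the front of the base at the start. Axes turn with the wheel: x points from the bay to the wheel's axis (95 mm away), y across. Inside, the bay is 72 mm along x and 52 mm along y; its walls are 4 mm thick and rise 28 mm above this point.
- pack_center (a point): centre, half-way up, of the loose yellow battery pack with a black band, upright on the bench: 64 mm long (x), 44 mm wide (y), 95 mm high (z), flat sides up to 35 mm above this point, then a black cap 52 x 34 mm; about 0.4 kg. It fits the bay either way round, its x along the bay's x, 4 mm clearance each side; seated, this point is 47.5 mm above the bay floor.
- paint_tin: blue-banded paint tin, 84 mm diameter, 98 mm high, loose; origin at the centre of its underside. To be left alone.
- jar: amber jar with a red cap, 70 mm diameter, 90 mm high, loose; origin at the centre of its underside. To be left alone.
- spray_can: green spray can with white band and nozzle, 60 mm diameter, 145 mm high, loose; stands near the isolator; origin at the centre of its underside. To be left alone.
Mind the look-alikes: they are no part of the job. There is more than one size of the isolator; the job needs the larger.

How it is judged (in metres and radians):
On the way, in this order (a step that is already met when the one before it is completed fails the run):
1. the isolator is turned off, with the wheel still at its first click and the pack not yet in it (value of joint handle above 1.42 rad and value of joint wheel between -0.12 and 0.12 rad and distance between pack_center and bay above 0.08 m), for 0.2 s.
2. the pack stands seated in the empty bay at the loading place, isolator off (value of joint handle above 1.42 rad and value of joint wheel between -0.12 and 0.12 rad and x of pack_center in the frame of bay between -0.009 and 0.009 m and y of pack_center in the frame of bay between -0.009 and 0.009 m and z of pack_center in the frame of bay between 0.038 and 0.054 m and angle between pack_center's own z axis and vertical below 0.12 rad), for 0.2 s.
3. the wheel is turned one click clockwise with the pack in it, isolator off (value of joint handle above 1.42 rad and value of joint wheel between 1.157 and 1.357 rad and x of pack_center in the frame of bay between -0.009 and 0.009 m and y of pack_center in the frame of bay between -0.009 and 0.009 m and z of pack_center in the frame of bay between 0.038 and 0.054 m and angle between pack_center's own z axis and vertical below 0.12 rad), for 0.2 s.
4. the isolator is turned on again (value of joint handle below 0.15 rad and value of joint wheel between 1.157 and 1.357 rad and x of pack_center in the frame of bay between -0.009 and 0.009 m and y of pack_center in the frame of bay between -0.009 and 0.009 m and z of pack_center in the frame of bay between 0.038 and 0.054 m and angle between pack_center's own z axis and vertical below 0.12 rad), for 0.2 s.
At the end, for the whole second after the job is handed in: Isolator handle on (within 0.15 rad of its ON stop), wheel one click clockwise of its start (within 0.1 rad), the yellow pack upright and fully down in its bay (within 9 mm), all at rest and released, bystanders where they were (all of step 4 and linear speed of pack below 0.02 m/s and velocity of joint wheel between -0.05 and 0.05 rad/s); the robot touches nothing.
It fails at once if the pack is put into the wheel while the isolator is not off (value of joint handle below 0.8 rad and value of joint wheel below 0.6 rad and horizontal distance between pack_center and bay below 0.02 m and z of pack_center in the frame of bay below 0.07 m).
It fails at once if the wheel is turned between clicks while the isolator is not off (value of joint handle below 0.8 rad and value of joint wheel between 0.3 and 0.95 rad).
It fails at once if the wheel is turned the wrong way or past the one click (value of joint wheel below -0.63 rad or value of joint wheel above 1.885 rad).
It fails at once if the pack is dropped into the bay (horizontal distance between pack_center and bay below 0.02 m and z of pack_center in the frame of bay below 0.1 m and linear speed of pack above 0.6 m/s).
It fails at once if the paint tin, jar or spray can is shifted by more than 30 mm or knocked over (distance of any of paint_tin, jar, spray_can from where it was at the start of the episode above 0.03 m or angle between any of paint_tin, jar, spray_can's own z axis and vertical above 0.4 rad).
It also fails if it takes over 72 s, if anything falls off the work surface, if the arm or the gripper's body presses on something with over 40 N, if the wrist force passes 120 N, or if a joint passes its speed limit or range.

## Working session

There is one attempt and no reset: what is moved stays moved. The work goes in short steps, Python scripts to look and compute and a tool call to move; the robot and the scene stay as the last step left them, time stands still between calls to the robot, and variables do not carry over. Pictures are saved under pics/ and viewed, about 8 in all and at most 12, crops included, and the job is handed in when it is done.

Besides the shell and the picture viewer there is one more tool, called after ">>>" as name(argument=value, ...) on one line, values as JSON. carry_out: Moves the arm, as the interface text tells. Its arguments: {"type":"object","properties":{"plan":{"type":"array","items":{"type":"array"}},"grip_force":{"type":"number"}},"required":["plan"]}

```bash
mkdir -p pics; python3 - <<'E'
from plant import r
import cv2,numpy as np
s=r.get_state();print(s)
for n in("scene","side"):
    im=r.capture(n);cv2.imwrite(f"pics/{n}0.png",im[:,:,::-1]);c=r.get_calibration(n);print(n,c)
E
```

```text
{'time_s': 0.0, 'joints': array([ 8.34839804e+01,  2.05910075e+01,  6.31915224e-01, -1.87266121e-02,
       -7.01354129e+01, -1.65086886e+01]), 'qd': array([-0.01187469, -0.05993814,  0.06312762, -0.03343907,  0.01095686,
       -0.02173247]), 'joint_torque': array([ 1.37873467e-04, -5.82716703e+01,  2.93067563e+01,  6.99720472e+00,
        7.19439398e-03, -1.55749526e-04]), 'tcp_pos': array([0.26392021, 0.62104488, 0.40371753]), 'eef_rot': array([ 1.79904388e+02, -9.97871181e-03, -2.30310777e+01]), 'contact_force': array([0.42105818, 0.46269262, 0.35234185]), 'moment': array([0.01920705, 0.02111228, 0.04340863]), 'gripper_width': 0.08755354266713819}
scene {'K': array([[448.23886592,   0.        , 313.03348104],
       [  0.        , 448.23886592, 190.13323138],
       [  0.        ,   0.        ,   1.        ]]), 'D': array([-0.05408304,  0.        ,  0.        ,  0.        ,  0.        ]), 'rvec': array([ 2.48555375,  0.62187246, -0.18731444]), 'tvec': array([-0.44243978, -0.26653687,  1.68033893])}
side {'K': array([[465.24118655,   0.        , 318.02878416],
       [  0.        , 465.24118655, 206.45390714],
       [  0.        ,   0.        ,   1.        ]]), 'D': array([-0.09343281,  0.        ,  0.        ,  0.        ,  0.        ]), 'rvec': array([ 2.33323486, -0.54932379,  0.20529188]), 'tvec': array([-0.55887568,  0.17982651,  1.35847888])}
```

View pics/scene0.png

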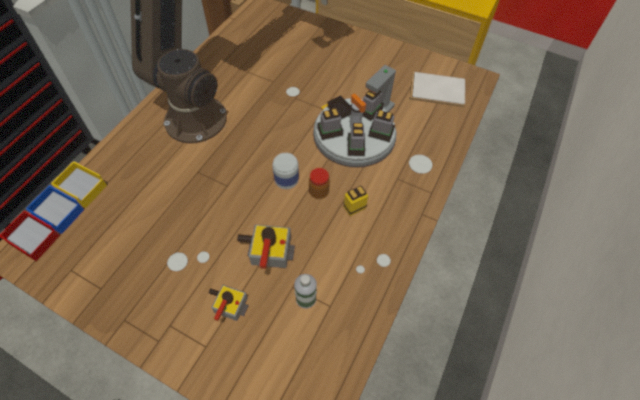

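View pics/side0.png

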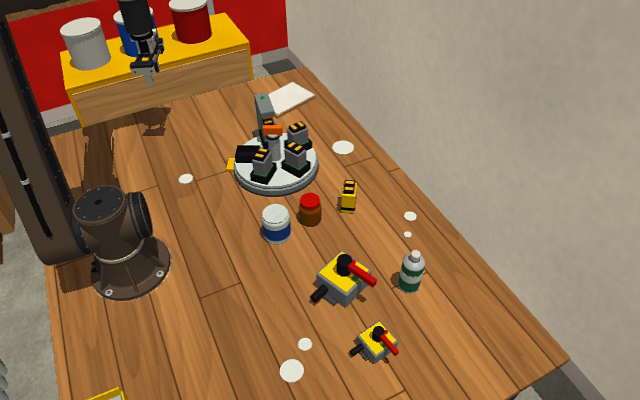

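The scene view shows the large isolator at (268,245), the small look-alike at (228,302), the yellow pack at (355,200), the carousel at (355,130), the tin at (286,168), the jar at (319,182) and the spray can at (306,290). In the side view they are at (343,278), (377,342), (349,195), (277,160), (276,223), (310,210) and (411,272).

```bash
cat > h.py <<'E'
import cv2,numpy as np
from plant import r
def ray(c,uv):
    p=cv2.undistortPoints(np.array(uv,float).reshape(-1,1,2),c["K"],c["D"]).reshape(-1,2)
    R=cv2.Rodrigues(c["rvec"])[0];d=np.c_[p,np.ones(len(p))]@R
    return -R.T@np.ravel(c["tvec"]),d
def plane(c,uv,z):
    o,d=ray(c,uv);return o+d*((z-o[2])/d[:,2])[:,None]
def blobs(im,lo,hi,amin=15):
    m=cv2.inRange(cv2.cvtColor(im,cv2.COLOR_RGB2HSV),np.array(lo),np.array(hi))
    cs=cv2.findContours(m,cv2.RETR_EXTERNAL,cv2.CHAIN_APPROX_NONE)[0]
    return [c for c in cs if cv2.contourArea(c)>=amin]
E
python3 - <<'E'
from h import *
np.set_printoptions(precision=3,suppress=True)
for n in("scene","side"):
    im=cv2.imread(f"pics/{n}0.png")[:,:,::-1].copy();c=r.get_calibration(n)
    for nm,lo,hi,z in[("yel",(22,150,120),(35,255,255),.069),("red",(0,180,90),(4,255,255),.107),("orange",(6,200,150),(16,255,255),.16)]:
        for b in blobs(im,lo,hi):
            u=b.reshape(-1,2).mean(0);rc=cv2.minAreaRect(b)
            if u[1]<60 : continue
            print(n,nm,u,cv2.contourArea(b),rc[1],plane(c,[rc[0]],z)[0])
E
python3 - <<'E'
import cv2,numpy as np
a=cv2.imread("pics/scene0.png");b=cv2.imread("pics/side0.png")
f=lambda i,x,y,w,h:cv2.resize(i[y:y+h,x:x+w],(400,400*h//w),interpolation=cv2.INTER_CUBIC)
t=np.hstack([f(a,310,60,100,70),f(b,220,85,100,70)])
m=np.hstack([f(a,230,215,100,75),f(b,300,240,100,75)])
cv2.imwrite("pics/crop1.png",np.vstack([t,m]))
E
```

```text
scene yel [228.231 298.942] 270.5 (22.337617874145508, 24.266773223876953) [ 0.528 -0.542  0.069]
scene yel [278.217 241.609] 277.0 (14.797826766967773, 29.043495178222656) [ 0.558 -0.326  0.069]
scene yel [257.817 240.183] 217.5 (9.805807113647461, 29.221303939819336) [ 0.504 -0.348  0.069]
scene yel [355.246 200.862] 217.5 (22.122364044189453, 17.77779197692871) [ 0.701 -0.093  0.069]
scene yel [ 79.692 183.075] 1295.0 (46.39015579223633, 34.906124114990234) [-0.121 -0.445  0.069]
scene red [220.289 309.368] 33.0 (3.5587053298950195, 19.697019577026367) [ 0.537 -0.583  0.107]
scene red [264.729 253.4  ] 82.0 (5.4452738761901855, 27.2842960357666) [ 0.554 -0.387  0.107]
scene red [ 25.474 237.953] 398.0 (47.907432556152344, 36.007076263427734) [-0.086 -0.672  0.107]
scene red [ 11.8 195.3] 19.0 (1.9479912519454956, 32.55030059814453) [-0.244 -0.599  0.107]
scene red [318.696 175.957] 189.0 (14.0, 16.0) [ 0.566 -0.082  0.107]
scene red [ 58.692 150.631] 28.5 (1.8412693738937378, 40.310630798339844) [-0.244 -0.398  0.107]
scene red [ 34.975 148.247] 62.0 (1.9900730848312378, 95.523551
[... 796 characters left out ...]
455.0 (33.10274887084961, 31.23331069946289) [ 0.527 -0.34   0.069]
side yel [349.272 195.815] 171.5 (13.76943302154541, 24.612030029296875) [ 0.688 -0.087  0.069]
side yel [230.194 163.161] 47.5 (5.857122898101807, 11.497315406799316) [0.404 0.226 0.069]
side yel [95.143 65.237] 1287.5 (38.30317687988281, 75.24574279785156) [0.08  1.176 0.069]
side red [388.293 342.259] 96.0 (26.357675552368164, 9.045829772949219) [ 0.517 -0.588  0.107]
side red [361.    272.861] 237.0 (32.44017791748047, 10.939531326293945) [ 0.559 -0.388  0.107]
side red [309.519 200.944] 244.0 (16.0, 19.0) [ 0.552 -0.09   0.107]
side orange [272.617 128.417] 93.0 (9.055386543273926, 18.66292953491211) [0.565 0.223 0.16 ]
```

View pics/crop1.png

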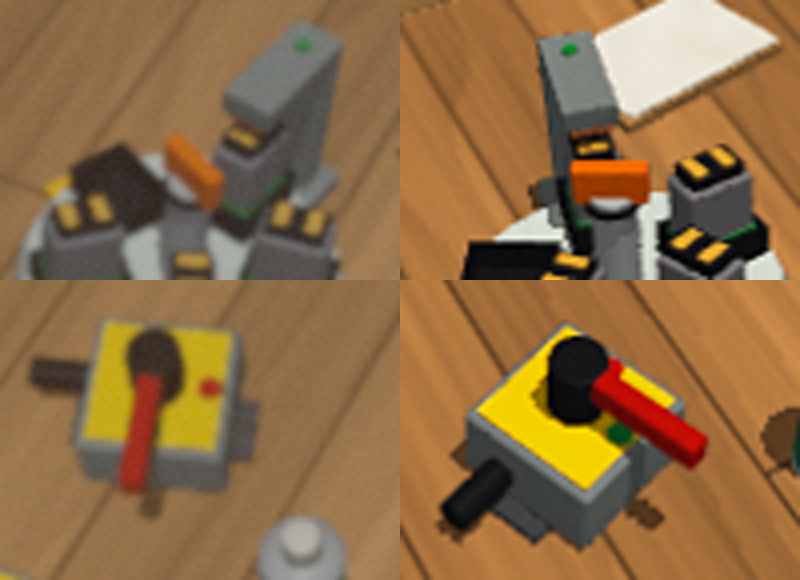

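The crops show the larger isolator: its face is about 40 px across against 24 px for the other one. The lever points down in the scene picture (ON), the red dot is on its right, and the spray can is nearby. The empty bay is at the left with the yellow tongue, and the orange knob is clear of the charging head.

I'll get the can position and the isolator angle roughly, then fly there.

```bash
python3 - <<'E'
from h import *
np.set_printoptions(precision=3,suppress=True)
a=r.get_calibration("scene");b=r.get_calibration("side")
def tri(n,p,q):
    o1,d1=ray(a,[p]);o2,d2=ray(b,[q]);d1=d1[0];d2=d2[0]
    t=np.linalg.lstsq(np.c_[d1,-d2],o2-o1,rcond=None)[0]
    print(n,(o1+d1*t[0]+o2+d2*t[1])/2,np.linalg.norm(o1+d1*t[0]-o2-d2*t[1]))
tri("can nozzle",(305,279),(415,253))
tri("hub top",(268.5,233),(344.5,257))
tri("lever tip",(263,264),(374,282))
tri("jar cap",(319,176),(309.5,199))
tri("pack top",(355,192),(349,185))
tri("knob",(358.5,102),(272.5,129))
print("tongue",plane(a,[(325,106)],.03),plane(b,[(231,165)],.03))
print("reddot",plane(a,[(282.5,241.5)],.069))
E
```

```text
can nozzle [ 0.7   -0.417  0.146] 0.0011994420581337274
hub top [ 0.538 -0.336  0.127] 0.004714515065818775
lever tip [ 0.572 -0.425  0.114] 0.005575877485334637
jar cap [ 0.561 -0.071  0.093] 0.002809668851335041
pack top [ 0.691 -0.082  0.106] 0.0008228118282974003
knob [0.561 0.211 0.168] 0.0010111156298599408
tongue [[0.411 0.264 0.03 ]] [[0.413 0.259 0.03 ]]
reddot [[ 0.569 -0.318  0.069]]
```

>>> carry_out(plan=[[[0.025,0.0315,0],[0,0,0],0],[[0.025,0.0315,0],[0,0,0],0],[[0.025,0.0315,0],[0,0,0],0],[[0.025,0.0315,0],[0,0,0],0],[[0.025,0.0315,0],[0,0,0],0],[[0.025,0.0315,0],[0,0,0],0],[[0.025,0.0315,0],[0,0,0],0],[[0.025,0.0315,0],[0,0,0],0],[[0.025,0.0315,0],[0,0,0],0],[[0.025,0.0315,0],[0,0,0],0],[[0.025,0.0315,0],[0,0,0],0],[[0.025,0.0315,0],[0,0,0],0]])

```text
time_s: 1.1
tcp_pos: [0.392, 0.1539, 0.4047]
eef_rot: [-180.0, -0.0, -23.0]
contact_force: [1.2, 0.3, 0.1]
gripper_width: 0.0876
```

>>> carry_out(plan=[[[0.025,0.0315,0],[0,0,0],0],[[0.025,0.0315,0],[0,0,0],0],[[0.025,0.0315,0],[0,0,0],0],[[0.025,0.0315,0],[0,0,0],0],[[0.025,0.0315,0],[0,0,0],0],[[0.025,0.0315,0],[0,0,0],0],[[0.025,0.0315,0],[0,0,0],0],[[0.025,0.0315,0],[0,0,0],0],[[0.025,0.0315,0],[0,0,0],0],[[0.025,0.0315,0],[0,0,0],0],[[0.025,0.0315,0],[0,0,0],0],[[0,0,0],[0,0,0],0]])

```text
time_s: 2.1
tcp_pos: [0.5108, -0.2758, 0.4032]
eef_rot: [179.9, 0.1, -23.3]
contact_force: [0.8, 0.9, 0.0]
gripper_width: 0.0875
```

>>> carry_out(plan=[[[0,0,0],[0,0,6.6],0],[[0,0,0],[0,0,6.6],0],[[0,0,0],[0,0,6.6],0],[[0,0,0],[0,0,6.6],0],[[0,0,0],[0,0,6.6],0],[[0,0,0],[0,0,6.6],0],[[0,0,0],[0,0,6.4],0],[[0,0,0],[0,0,0],0],[[0,0,0],[0,0,0],0]])

```text
time_s: 2.85
tcp_pos: [0.5098, -0.2704, 0.4044]
eef_rot: [180.0, 0.0, -68.8]
contact_force: [0.0, -0.0, -0.4]
gripper_width: 0.0874
```

```bash
cat >> h.py <<'E'
def wrist(n):
    c=r.get_calibration("wrist");im=r.capture("wrist");cv2.imwrite(f"pics/{n}.png",im[:,:,::-1]);np.savez(f"pics/{n}.npz",**c);return im,c
E
python3 - <<'E'
from h import *
im,c=wrist("w1");print(c,ray(c,[(320,200)]));s=r.get_state();print(s["tcp_pos"],s["eef_rot"],s["joints"],s["time_s"])
E
```

```text
{'K': array([[304.7118352 ,   0.        , 317.3510861 ],
       [  0.        , 304.7118352 , 194.99160736],
       [  0.        ,   0.        ,   1.        ]]), 'D': array([-0.03568895,  0.        ,  0.        ,  0.        ,  0.        ]), 'rvec': array([-0.56238927,  3.00799288,  0.42564275]), 'tvec': array([0.37689442, 0.38378635, 0.51078066])} (array([ 0.53607178, -0.33970982,  0.3840085 ]), array([[-0.11455227,  0.27019656, -0.95614713]]))
[ 0.50979513 -0.27038698  0.40445689] [ 1.79981173e+02  1.52867332e-02 -6.87949452e+01] [-8.52929230e+00  1.13971275e+01 -1.20039897e+01 -4.28798184e-03
 -6.66228132e+01  2.97360519e+01] 2.9
```

View pics/w1.png

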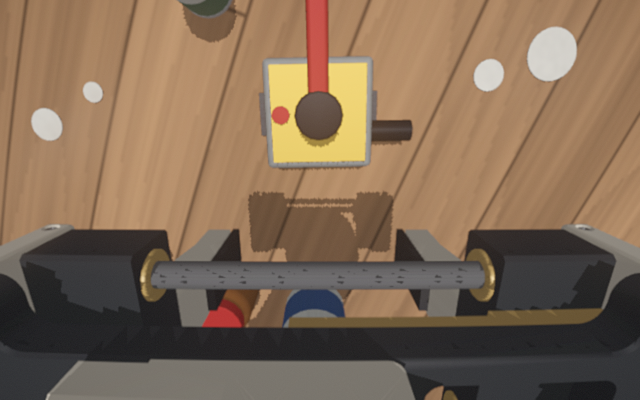

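The wrist view shows the isolator face at (319,112), the hub at (319,116) and the lever running straight up from it at x≈317. The red dot is at (280,116).

```bash
python3 - <<'E'
from h import *
np.set_printoptions(precision=4,suppress=True)
im=cv2.imread("pics/w1.png")[:,:,::-1].copy();c=dict(np.load("pics/w1.npz"))
ye=np.vstack(blobs(im,(20,90,120),(35,255,255),100));rc=cv2.minAreaRect(ye);bx=plane(c,cv2.boxPoints(rc),.069)
print(bx,bx.mean(0),np.degrees(np.arctan2(*(bx[1]-bx[0])[1::-1])))
m=cv2.inRange(im,(130,0,0),(255,90,90));v,u=np.nonzero(m[:95,295:345]);u=u+295
rows=np.unique(v);p=np.array([(u[v==k].mean(),k) for k in rows]);P=plane(c,p,.119)
k=np.polyfit(P[:,1],P[:,0],1);print("lever",P[0],P[-1],np.degrees(np.arctan2(-1,-k[0])))
print("hub",plane(c,[(319,116)],.12))
E
```

```text
[[ 0.5949 -0.3601  0.069 ]
 [ 0.5074 -0.3958  0.069 ]
 [ 0.4675 -0.3087  0.069 ]
 [ 0.5623 -0.27    0.069 ]] [ 0.533  -0.3336  0.069 ] -157.85549268260425
lever [ 0.566  -0.4144  0.119 ] [ 0.5449 -0.3494  0.119 ] -68.00924662019534
hub [[ 0.5321 -0.3336  0.12  ]]
```

```bash
python3 - <<'E'
from h import *
np.set_printoptions(precision=4,suppress=True)
im=cv2.imread("pics/w1.png")[:,:,::-1].copy();c=dict(np.load("pics/w1.npz"))
for v in(5,30,60,85): 
    q=im[v,300:335].astype(int);u=300+np.nonzero((q[:,0]>110)&(q[:,1]<95)&(q[:,2]<95))[0];print(v,u.min(),u.max(),plane(c,[(u.min(),v),(u.max()+1,v)],.119)[:,:2].ravel())
g=cv2.cvtColor(im,cv2.COLOR_RGB2GRAY)
m=(g[85:150,285:355]<75).astype(np.uint8);cs=max(cv2.findContours(m,0,2)[0],key=cv2.contourArea);print(cv2.minEnclosingCircle(cs),cv2.boundingRect(cs))
E
```

```text
5 305 327 [ 0.5727 -0.4081  0.5561 -0.4145]
30 306 327 [ 0.5657 -0.3917  0.5495 -0.3979]
60 307 327 [ 0.5571 -0.3712  0.5413 -0.3773]
85 308 327 [ 0.5495 -0.3535  0.5342 -0.3594]
((32.72793960571289, 31.242647171020508), 23.379968643188477) (10, 15, 47, 39)
```

>>> carry_out(plan=[[[0,0,0],[0,0,-1],0],[[0.0356,0.001,0],[0,0,0],0],[[0.0356,0.001,0],[0,0,0],0],[[0.0356,0.001,0],[0,0,0],0],[[0.0356,0,0],[0,0,0],0],[[0,0,0.035],[0,0,0],0],[[0,0,0.035],[0,0,0],0],[[0,0,0.035],[0,0,0],0],[[0,0,0.033],[0,0,0],0],[[0,0,0],[0,0,0],0],[[0,0,0],[0,0,0],0]], grip_force=25)

```text
time_s: 3.82
tcp_pos: [0.56, -0.4036, 0.2652]
eef_rot: [179.8, 0.2, -67.9]
contact_force: [-0.3, -0.2, 1.0]
gripper_width: 0.0879
```

>>> carry_out(plan=[[[0,0,0],[0,0,0],255],[[0,0,0],[0,0,0],255],[[0,0,0],[0,0,0],255],[[0,0,0],[0,0,0],255],[[0,0,0],[0,0,0],255],[[0,0,0],[0,0,0],255],[[0,0,0],[0,0,0],255],[[0,0,0],[0,0,0],255]])

```text
time_s: 4.48
tcp_pos: [0.5604, -0.4036, 0.2668]
eef_rot: [-180.0, -0.0, -68.0]
contact_force: [0.3, 0.5, -0.6]
gripper_width: 0.04
```

>>> carry_out(plan=[[[0,0,0],[0,0,0],255],[[0,0,0],[0,0,0],255],[[0,0,0],[0,0,0],255],[[0,0,0],[0,0,0],255],[[0,0,0],[0,0,0],255],[[0,0,0],[0,0,0],255],[[0,0,0],[0,0,0],255]])

```text
time_s: 5.07
tcp_pos: [0.5613, -0.4032, 0.2666]
eef_rot: [-179.9, -0.0, -68.0]
contact_force: [5.2, 2.0, -0.8]
gripper_width: 0.0179
```

>>> carry_out(plan=[[[-0.00056,-0.00914,0],[0,0,-7],255],[[-0.00056,-0.00914,0],[0,0,-7],255],[[-0.00056,-0.00914,0],[0,0,-7],255],[[-0.00056,-0.00914,0],[0,0,-7],255],[[-0.00056,-0.00914,0],[0,0,-7],255],[[-0.00056,-0.00914,0],[0,0,-7],255],[[-0.00056,-0.00914,0],[0,0,-7],255]])

```text
time_s: 5.65
tcp_pos: [0.6038, -0.3583, 0.2666]
eef_rot: [-180.0, -0.0, -18.7]
contact_force: [1.6, 0.6, -0.3]
gripper_width: 0.0178
```

>>> carry_out(plan=[[[-0.00056,-0.00914,0],[0,0,-7],255],[[-0.00056,-0.00914,0],[0,0,-7],255],[[-0.00056,-0.00914,0],[0,0,-7],255],[[-0.00056,-0.00914,0],[0,0,-7],255],[[-0.00056,-0.00914,0],[0,0,-7],255],[[-0.00056,-0.00914,0],[0,0,-7],255],[[0,0,0],[0,0,0],255],[[0,0,0],[0,0,0],255]])

```text
time_s: 6.32
tcp_pos: [0.6019, -0.3058, 0.2667]
eef_rot: [179.8, -0.0, 23.0]
contact_force: [4.5, -8.1, -4.1]
gripper_width: 0.018
```

>>> carry_out(plan=[[[0,0,0],[0,0,0],0],[[0,0,0],[0,0,0],0],[[0,0,0],[0,0,0],0],[[0,0,0],[0,0,0],0],[[0,0,0],[0,0,0],0],[[0,0,-0.035],[0,0,0],0],[[0,0,-0.035],[0,0,0],0],[[0,0,-0.035],[0,0,0],0],[[0,0,-0.035],[0,0,0],0]])

```text
time_s: 7.07
tcp_pos: [0.601, -0.3046, 0.4083]
eef_rot: [-180.0, 0.0, 23.0]
contact_force: [0.9, -0.0, 0.3]
gripper_width: 0.0723
```

>>> carry_out(plan=[[[0.0186,-0.0346,0],[0,0,0],0],[[0.0186,-0.0346,0],[0,0,0],0],[[0.0186,-0.0346,0],[0,0,0],0],[[0.0186,-0.0346,0],[0,0,0],0],[[0.0186,-0.0346,0],[0,0,0],0],[[0,0,0],[0,0,0],0],[[0,0,0],[0,0,0],0],[[0,0,0],[0,0,0],0]])

```text
time_s: 7.73
tcp_pos: [0.6194, -0.1089, 0.4068]
eef_rot: [180.0, 0.0, 23.0]
contact_force: [-0.6, -0.9, -0.4]
gripper_width: 0.0877
```

```bash
python3 - <<'E'
from h import *
im,c=wrist("w2");s=r.get_state();print(s["tcp_pos"],s["eef_rot"],s["joints"],s["time_s"])
cv2.imwrite("pics/side2.png",cv2.resize(r.capture("side")[180:330,240:440,::-1],(400,300)))
a=cv2.imread("pics/w2.png");b=cv2.imread("pics/side2.png")
o=np.zeros((600,640,3),np.uint8);o[:400]=a;o[400:,:267]=cv2.resize(b,(267,200));cv2.imwrite("pics/v2.png",o)
E
```

```text
[ 0.61930798 -0.10960056  0.40671501] [1.79998458e+02 6.02215716e-03 2.29741680e+01] [ 7.72101369e+00  1.61807565e+01 -5.32101331e+00  3.30138354e-03
 -6.85036347e+01  1.05251944e+02] 7.7833
```

View pics/v2.png

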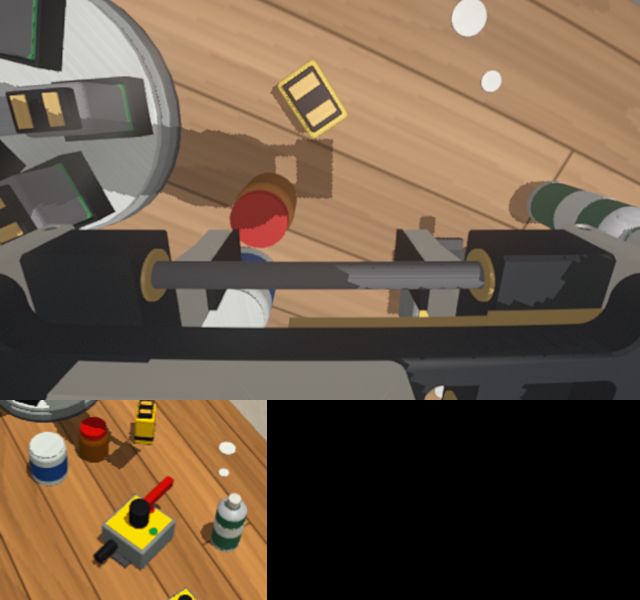

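The handle now stands at OFF (inset), and the yellow pack shows as a tilted rectangle at (312,99). The jar at (264,210) is clear of it.

```bash
python3 - <<'E'
from h import *
np.set_printoptions(precision=4,suppress=True)
im=cv2.imread("pics/w2.png")[:,:,::-1].copy();c=dict(np.load("pics/w2.npz"))
m=im.copy();m[:55]=0;m[145:]=0;m[:,:265]=0;m[:,360:]=0
bs=np.vstack(blobs(m,(22,130,100),(35,255,255),8));rc=cv2.minAreaRect(bs);q=cv2.boxPoints(rc)
print(rc)
P=plane(c,q,.0825);print(P,P.mean(0))
for i in(0,1):
    d=P[i+1]-P[i];print(np.linalg.norm(d),np.degrees(np.arctan2(d[1],d[0])))
print("jar",plane(c,[(262,219)],.09))
E
```

```text
((312.5769348144531, 98.61537170410156), (67.11872100830078, 45.76276397705078), 56.3099365234375)
[[ 0.692  -0.0338  0.0825]
 [ 0.7266 -0.0582  0.0825]
 [ 0.6944 -0.1108  0.0825]
 [ 0.6575 -0.0864  0.0825]] [ 0.6926 -0.0723  0.0825]
0.04234037718440632 -35.222592603198045
0.06169369275381649 -121.46286045564547
jar [[ 0.5624 -0.07    0.09  ]]
```

>>> carry_out(plan=[[[0,0,0],[0,0,-6.8],0],[[0,0,0],[0,0,-6.8],0],[[0,0,0],[0,0,-6.8],0],[[0,0,0],[0,0,-6.8],0],[[0,0,0],[0,0,-6.8],0],[[0.0306,0.0206,0],[0,0,0],0],[[0.0306,0.0206,0],[0,0,0],0],[[0,0,0.03],[0,0,0],0],[[0,0,0.03],[0,0,0],0],[[0,0,0],[0,0,0],0],[[0,0,0],[0,0,0],0]], grip_force=40)

```text
time_s: 8.75
tcp_pos: [0.6869, -0.0817, 0.345]
eef_rot: [-179.8, 0.2, 56.9]
contact_force: [0.8, 0.4, 0.9]
gripper_width: 0.0878
```

>>> carry_out(plan=[[[0,0,0.0295],[0,0,0],0],[[0,0,0.0295],[0,0,0],0],[[0,0,0.0295],[0,0,0],0],[[0,0,0.0295],[0,0,0],0],[[0,0,0],[0,0,0],0],[[0,0,0],[0,0,0],255],[[0,0,0],[0,0,0],255],[[0,0,0],[0,0,0],255],[[0,0,0],[0,0,0],255],[[0,0,0],[0,0,0],255],[[0,0,0],[0,0,0],255],[[0,0,0],[0,0,0],255]])

```text
time_s: 9.75
tcp_pos: [0.6874, -0.0803, 0.2293]
eef_rot: [180.0, -0.0, 57.0]
contact_force: [0.7, 0.4, -0.0]
gripper_width: 0.0467
```

>>> carry_out(plan=[[[0,0,0],[0,0,0],255],[[0,0,0],[0,0,0],255],[[0,0,0],[0,0,0],255],[[0,0,-0.01],[0,0,0],255],[[0,0,-0.02],[0,0,0],255],[[0,0,-0.035],[0,0,0],255],[[0,0,-0.035],[0,0,0],255],[[0,0,-0.035],[0,0,0],255],[[0,0,-0.035],[0,0,0],255],[[0,0,-0.035],[0,0,0],255],[[0,0,0],[0,0,0],255],[[0,0,0],[0,0,0],255]])

```text
time_s: 10.75
tcp_pos: [0.6872, -0.0803, 0.436]
eef_rot: [179.9, -0.2, 57.0]
contact_force: [0.3, 0.3, -5.9]
gripper_width: 0.0438
```

>>> carry_out(plan=[[[0.0112,-0.0358,0],[0,0,0],255],[[0.0112,-0.0358,0],[0,0,0],255],[[0.0112,-0.0358,0],[0,0,0],255],[[0.0112,-0.0358,0],[0,0,0],255],[[0.0112,-0.0358,0],[0,0,0],255],[[0.0112,-0.0358,0],[0,0,0],255],[[0.0112,-0.0358,0],[0,0,0],255],[[0.0112,-0.0358,0],[0,0,0],255],[[0.0112,-0.0358,0],[0,0,0],255],[[0.0112,-0.0358,0],[0,0,0],255],[[0.0112,-0.0358,0],[0,0,0],255],[[0.0112,-0.0358,0],[0,0,0],255]])

```text
time_s: 11.75
tcp_pos: [0.3982, 0.2669, 0.4317]
eef_rot: [-179.9, 0.2, 57.0]
contact_force: [1.0, 0.6, -5.5]
gripper_width: 0.0438
```

>>> carry_out(plan=[[[0,0,0],[0,0,6.9],255],[[0,0,0],[0,0,6.9],255],[[0,0,0],[0,0,6.9],255],[[0,0,0],[0,0,6.9],255],[[0,0,0],[0,0,6.9],255],[[0,0,0],[0,0,6.9],255],[[0,0,0],[0,0,6.9],255],[[0,0,0],[0,0,6.9],255],[[0,0,0],[0,0,6.9],255],[[0,0,0],[0,0,6.9],255],[[0,0,0],[0,0,6.9],255],[[0,0,0],[0,0,0],255]])

```text
time_s: 12.75
tcp_pos: [0.3997, 0.2659, 0.4316]
eef_rot: [179.8, 0.1, -19.3]
contact_force: [-0.4, -0.2, -5.2]
gripper_width: 0.044
```

```bash
python3 - <<'E'
from h import *
im,c=wrist("w3");s=r.get_state();print(s["tcp_pos"],s["eef_rot"],s["joints"],s["time_s"],s["qd"].round(1))
E
```

```text
[0.39985095 0.26599389 0.43189039] [ 1.79820823e+02  9.83114613e-02 -1.88284590e+01] [ 5.71490229e+01  8.71875994e-01 -2.04179407e+01 -5.56979577e-02
 -6.89078508e+01  1.40428054e+01] 12.8 [ 0.  -0.2  0.7  0.2  0.1  4.7]
```

View pics/w3.png

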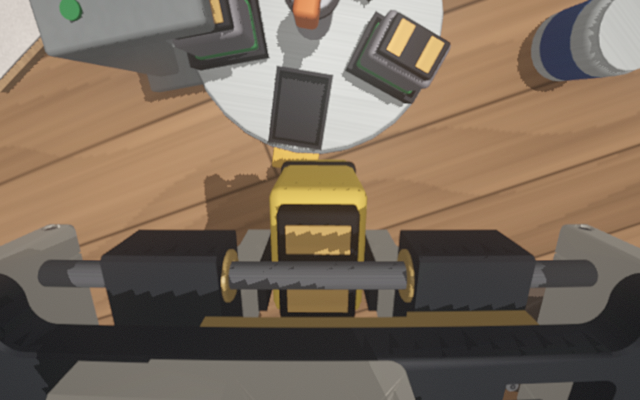

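The empty bay's rim is a dark rectangle with corners near (279,66), (332,69), (325,149) and (270,147). The pack hangs upright in the jaws, and the charging head is at the left with its near edge around v=60.

```bash
python3 - <<'E'
from h import *
np.set_printoptions(precision=4,suppress=True)
im=cv2.imread("pics/w3.png")[:,:,::-1].copy();c=dict(np.load("pics/w3.npz"))
g=cv2.cvtColor(im,cv2.COLOR_RGB2GRAY);m=np.zeros_like(g);m[60:158,262:340]=(g[60:158,262:340]<95)*255
m=cv2.morphologyEx(m,cv2.MORPH_OPEN,np.ones((3,3)))
b=max(cv2.findContours(m,0,2)[0],key=cv2.contourArea);
ap=cv2.approxPolyDP(b,5,True).reshape(-1,2);rc=cv2.minAreaRect(b);print(ap.tolist(),rc)
P=plane(c,cv2.boxPoints(rc),.072);print(P,P.mean(0),[np.linalg.norm(P[i+1]-P[i]) for i in(0,1)],[np.degrees(np.arctan2(*(P[i+1]-P[i])[1::-1])) for i in (0,1)])
if len(ap)==4:Q=plane(c,ap,.072);print(Q,Q.mean(0))
print("tcp-head edge",plane(c,[(55,64),(182,62),(228,30)],.184))
E
```

```text
[[277, 68], [269, 142], [320, 148], [330, 76]] ((298.9259948730469, 107.7803726196289), (54.426204681396484, 76.05388641357422), 7.943471908569336)
[[0.4525 0.3054 0.072 ]
 [0.5212 0.2663 0.072 ]
 [0.4957 0.2158 0.072 ]
 [0.4249 0.252  0.072 ]] [0.4736 0.2599 0.072 ] [np.float64(0.07906183523464574), np.float64(0.05654224283248844)] [np.float64(-29.64921670840694), np.float64(-116.79941387156117)]
[[0.5198 0.2671 0.072 ]
 [0.4513 0.3032 0.072 ]
 [0.4264 0.2522 0.072 ]
 [0.4941 0.2176 0.072 ]] [0.4729 0.26   0.072 ]
tcp-head edge [[0.5601 0.4064 0.184 ]
 [0.5292 0.3197 0.184 ]
 [0.537  0.2813 0.184 ]]
```

```bash
python3 - <<'E'
from h import *
np.set_printoptions(precision=4,suppress=True)
im=cv2.imread("pics/w3.png");c=dict(np.load("pics/w3.npz"))
x=(.883,-.469);yt=np.array((.469,.883));G=np.array((.4733,.26))
def pr(p,z):return cv2.projectPoints(np.array([[*p,z]]),c["rvec"],c["tvec"],c["K"],c["D"])[0].ravel()
A=G+.095*np.array(x);o=np.array((np.cos(np.radians(80)),np.sin(np.radians(80))));n=np.array((o[1],-o[0]))
big=cv2.resize(im[0:165,0:350],None,fx=2.28,fy=2.28,interpolation=cv2.INTER_CUBIC)
for s in(.076,.12,.168): 
  for w in(-.02,0,.02):
    q=pr(A+o*s+n*w,.184);print(s,w,q);cv2.circle(big,tuple(int(t) for t in q*2.28),3,(0,0,255),-1)
cv2.imwrite("pics/crop3.png",big)
E
```

```text
0.076 -0.02 [203.0274  16.0759]
0.076 0 [195.6375 -16.6337]
0.076 0.02 [188.0701 -50.5152]
0.12 -0.02 [141.0769  28.7382]
0.12 0 [132.504   -3.1648]
0.12 0.02 [123.7869 -36.1834]
0.168 -0.02 [76.4621 42.7162]
0.168 0 [66.8092 11.8137]
0.168 0.02 [ 57.0661 -20.1221]
```

View pics/crop3.png

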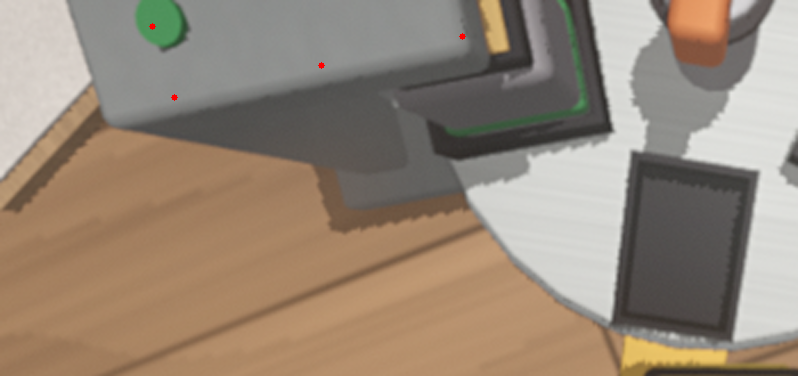

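The head's near edge is about 25 mm off its centre line, so the gripper body should clear it by about 8 mm. I'll check the pack's offset in the hand from w3.

```bash
python3 - <<'E'
from h import *
from scipy.spatial.transform import Rotation as R
np.set_printoptions(precision=4,suppress=True)
c=dict(np.load("pics/w3.npz"));im=cv2.imread("pics/w3.png")
print([im[v,318].tolist() for v in range(158,212,3)])
T=np.array([.39985,.266,.4319]);Ro=R.from_euler("xyz",[179.8,.1,-18.9],degrees=True)
for v in (200,205,208):print(v,Ro.inv().apply(plane(c,[(273,v),(364,v)],.4319-.159+.0125)-T))
print(Ro.inv().apply(plane(c,[(285,163),(352,163)],.4319-.159-.07)-T))
E
```

```text
[[88, 148, 183], [52, 93, 109], [48, 61, 74], [66, 133, 157], [65, 133, 157], [67, 134, 159], [65, 133, 159], [66, 135, 160], [65, 134, 158], [65, 135, 160], [80, 163, 190], [96, 188, 216], [101, 195, 223], [104, 199, 227], [107, 204, 231], [86, 174, 203], [31, 43, 54], [32, 45, 57]]
200 [[ 0.0355 -0.0189  0.1464]
 [ 0.0352  0.0204  0.1465]]
205 [[ 0.0332 -0.019   0.1464]
 [ 0.0329  0.0205  0.1465]]
208 [[ 0.0318 -0.0191  0.1464]
 [ 0.0315  0.0205  0.1465]]
[[ 0.0369 -0.0221  0.2289]
 [ 0.0366  0.0242  0.229 ]]
```

>>> carry_out(plan=[[[0,0,0],[0,0,7.1],255],[[0.0294,-0.0134,0],[0,0,0],255],[[0.0293,-0.0133,0],[0,0,0],255],[[0,0,0.03],[0,0,0],255],[[0,0,0.03],[0,0,0],255],[[0,0,0.03],[0,0,0],255],[[0,0,0.02],[0,0,0],255],[[0,0,0],[0,0,0],255],[[0,0,0],[0,0,0],255],[[0,0,0],[0,0,0],255]])

```text
time_s: 13.63
tcp_pos: [0.4653, 0.2651, 0.3248]
eef_rot: [-179.9, -0.0, -25.9]
contact_force: [1.2, 0.8, -3.9]
gripper_width: 0.0438
```

```bash
python3 - <<'E'
from h import *
a=r.capture("side");w=r.capture("wrist");s=r.get_state();print(s["tcp_pos"],s["eef_rot"],s["time_s"],s["contact_force"])
o=np.vstack([cv2.resize(a[85:205,200:360],(640,480))[:320],cv2.resize(w[:,:],(448,280))[:, :] if 0 else cv2.copyMakeBorder(cv2.resize(w,(448,280)),0,0,0,192,0)])
cv2.imwrite("pics/v4.png",o[:,:,::-1])
E
```

```text
[0.46524552 0.26520174 0.32539386] [-1.79847277e+02 -5.84656657e-02 -2.59353801e+01] 13.7333 [-0.1293884   0.38174067 -4.51965557]
```

View pics/v4.png

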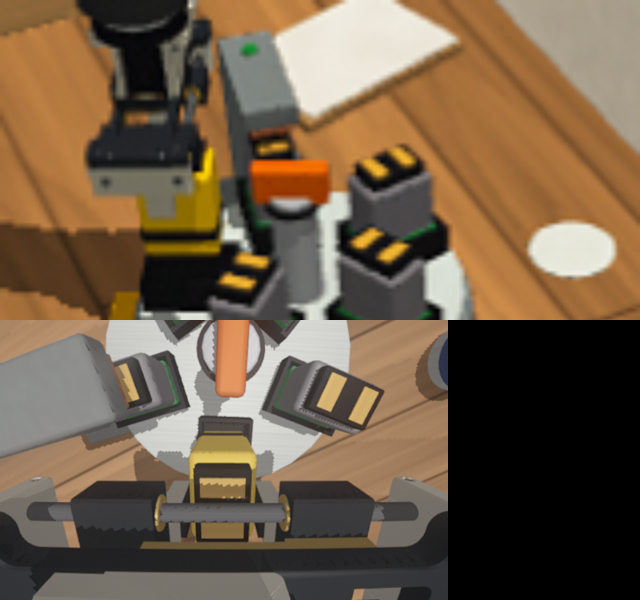

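The side view shows the pack upright just above the bay walls. In the wrist view it is centred on the bay, whose far rim shows beyond it at about (322,140) full-size, and the head is clear at the left.

```bash
python3 - <<'E'
from h import *
from scipy.spatial.transform import Rotation as R
np.set_printoptions(precision=4,suppress=True)
s=r.get_state();im,c=wrist("w4");T=s["tcp_pos"];Ro=R.from_euler("xyz",s["eef_rot"],degrees=True)
g=cv2.cvtColor(im,cv2.COLOR_RGB2GRAY).astype(int)
for u in(295,322,350):print(u,g[126:172:2,u].tolist())
for v in(145,150,155):print(v,g[v,270:376:2].tolist())
for v in(136,140,144):print(v,Ro.inv().apply(plane(c,[(284,v),(322,v),(362,v)],.072)-T))
rs=im[:115,250:400];m=np.vstack(blobs(rs,(4,120,120),(16,255,255),30)).reshape(-1,2)+[250,0]
rc=cv2.minAreaRect(m);print(rc);print(Ro.inv().apply(plane(c,[rc[0]],.178)-T))
E
```

```text
295 [142, 141, 141, 145, 144, 104, 58, 74, 77, 74, 66, 75, 76, 76, 74, 74, 97, 114, 57, 79, 136, 136, 135]
322 [221, 221, 220, 222, 225, 210, 90, 65, 80, 80, 68, 73, 79, 78, 78, 75, 90, 117, 61, 73, 134, 136, 137]
350 [219, 221, 219, 220, 221, 222, 180, 58, 76, 83, 78, 66, 63, 63, 63, 63, 63, 63, 62, 62, 85, 136, 139]
145 [214, 214, 215, 215, 215, 216, 195, 87, 75, 69, 65, 71, 67, 68, 68, 70, 70, 71, 72, 72, 72, 73, 75, 75, 75, 76, 78, 75, 79, 79, 80, 81, 81, 82, 81, 82, 82, 82, 82, 81, 83, 83, 84, 84, 82, 86, 192, 219, 217, 217, 217, 217, 217]
150 [216, 217, 216, 216, 216, 218, 164, 77, 75, 70, 62, 75, 77, 76, 77, 77, 78, 76, 77, 77, 78, 77, 78, 79, 77, 77, 79, 78, 77, 78, 80, 78, 74, 78, 79, 79, 81, 75, 79, 72, 63, 62, 62, 71, 81, 96, 216, 218, 217, 217, 216, 216, 217]
155 [214, 214, 214, 215, 215, 216, 165, 77, 73, 69, 60, 73, 75, 75, 76, 74, 75, 75, 76, 76, 76, 76, 76, 77, 76, 76, 78, 77, 76, 78, 77, 78, 77, 78, 78, 78, 81, 79, 78, 70, 62, 63, 62, 74, 80, 114, 216, 218, 218, 218, 217, 217, 217]
136 [[ 0.0531 -0.0253  0.2535]
 [ 0.0531  0.0035  0.2534]
 [ 0.0531  0.0337  0.2534]]
140 [[ 0.0501 -0.0253  0.2535]
 [ 0.0501  0.0035  0.2534]
 [ 0.0501  0.0338  0.2534]]
144 [[ 0.0471 -0.0254  0.2535]
 [ 0.0471  0.0035  0.2534]
 [ 0.0471  0.0339  0.2534]]
((331.6217956542969, 54.371620178222656), (46.08930206298828, 109.98822784423828), 1.5074357986450195)
[[0.0938 0.0054 0.1475]]
```

>>> carry_out(plan=[[[0.002,0.002,0],[0,0,1],255],[[0,0,0.008],[0,0,0],255],[[0,0,0.008],[0,0,0],255],[[0,0,0.008],[0,0,0],255],[[0,0,0.008],[0,0,0],255],[[0,0,0],[0,0,0],255],[[0,0,0],[0,0,0],255]])

```text
time_s: 14.37
tcp_pos: [0.4656, 0.2619, 0.2907]
eef_rot: [179.9, 0.0, -27.0]
contact_force: [-0.1, 0.3, -3.8]
gripper_width: 0.0437
```

>>> carry_out(plan=[[[0,0,0.006],[0,0,0],255],[[0,0,0.005],[0,0,0],255],[[0,0,0.003],[0,0,0],255],[[0,0,0],[0,0,0],255],[[0,0,0],[0,0,0],255]])

```text
time_s: 14.78
tcp_pos: [0.4657, 0.262, 0.2775]
eef_rot: [180.0, 0.0, -27.0]
contact_force: [-0.4, -0.0, -4.5]
gripper_width: 0.0436
```

>>> carry_out(plan=[[[0,0,0.0015],[0,0,0],255],[[0,0,0.0015],[0,0,0],255],[[0,0,0.0015],[0,0,0],255],[[0,0,0],[0,0,0],255],[[0,0,0],[0,0,0],255]])

```text
time_s: 15.2
tcp_pos: [0.4657, 0.262, 0.2732]
eef_rot: [180.0, 0.0, -27.0]
contact_force: [-0.6, 0.0, -5.2]
gripper_width: 0.044
```

>>> carry_out(plan=[[[0,0,0.0015],[0,0,0],255],[[0,0,0],[0,0,0],255],[[0,0,0],[0,0,0],255]])

```text
time_s: 15.45
tcp_pos: [0.4662, 0.2626, 0.273]
eef_rot: [-179.9, -0.1, -27.0]
contact_force: [-1.7, 0.4, 5.4]
gripper_width: 0.0437
```

>>> carry_out(plan=[[[0,0,0],[0,0,0],80],[[0,0,0],[0,0,0],80],[[0,0,0],[0,0,0],80],[[0,0,0],[0,0,0],80],[[0,0,0],[0,0,0],80],[[0,0,-0.02],[0,0,0],80],[[0,0,-0.03],[0,0,0],80],[[0,0,-0.035],[0,0,0],0],[[0,0,-0.035],[0,0,0],0],[[0,0,-0.035],[0,0,0],0],[[0,0,0],[0,0,0],0],[[0,0,0],[0,0,0],0]])

```text
time_s: 16.45
tcp_pos: [0.466, 0.2622, 0.429]
eef_rot: [-179.7, -0.1, -27.0]
contact_force: [-1.0, -0.2, -0.8]
gripper_width: 0.0856
```

```bash
python3 - <<'E'
from h import *
im,c=wrist("w5");s=r.get_state();print(s["tcp_pos"],s["eef_rot"],s["joints"],s["time_s"])
a=r.capture("side");o=np.zeros((600,640,3),np.uint8);o[:400]=im;o[400:,:320]=cv2.resize(a[90:190,200:360],(320,200));cv2.imwrite("pics/v5.png",o[:,:,::-1])
E
```

```text
[0.46559086 0.2619154  0.42712302] [-1.79907236e+02 -5.45652214e-05 -2.70333249e+01] [ 5.03927526e+01  6.37870043e+00 -1.50727547e+01 -2.16539137e-02
 -6.84579953e+01  1.25818575e+01] 16.5
```

View pics/v5.png

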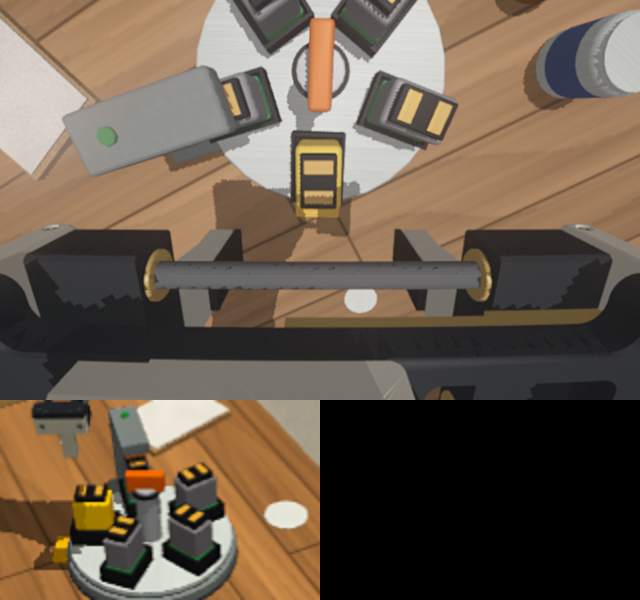

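The yellow pack stands seated in the bay at (318,178), with its cap level with the grey packs. The knob is at (321,65), lying radially.

```bash
python3 - <<'E'
from h import *
from scipy.spatial.transform import Rotation as R
np.set_printoptions(precision=4,suppress=True)
im=cv2.imread("pics/w5.png")[:,:,::-1].copy();c=dict(np.load("pics/w5.npz"))
s=r.get_state();T=s["tcp_pos"];Ro=R.from_euler("xyz",s["eef_rot"],degrees=True);print(T,s["eef_rot"])
m=np.vstack(blobs(im[:130,250:400],(4,120,100),(16,255,255),30)).reshape(-1,2)+[250,0]
x,y,w,h=cv2.boundingRect(m);print(x,y,w,h)
for v in(25,45,65,85,100):
    u=[k for k in m if k[1]==v];u=np.array(u)[:,0];e=Ro.inv().apply(plane(c,[(u.min(),v),(u.max()+1,v)],.178)-T);print(v,u.min(),u.max(),e.ravel())
E
```

```text
[0.4655 0.2618 0.4261] [179.9737   0.0316 -27.0338]
307 18 29 94
25 309 335 [ 0.1295 -0.0077  0.248   0.1295  0.0108  0.248 ]
45 309 333 [ 0.1167 -0.0078  0.248   0.1167  0.0096  0.248 ]
65 309 332 [ 0.1037 -0.0079  0.248   0.1037  0.0091  0.248 ]
85 308 331 [ 0.0902 -0.0087  0.248   0.0902  0.0085  0.248 ]
100 308 330 [ 0.0799 -0.0088  0.248   0.0799  0.0079  0.248 ]
```

>>> carry_out(plan=[[[0.0347,0,0],[0,0,0],0],[[0.0347,0,0],[0,0,0],0],[[0.0346,0.0007,0],[0,0,1.5],0],[[0,0,0.034],[0,0,0],0],[[0,0,0.034],[0,0,0],0],[[0,0,0.0335],[0,0,0],0],[[0,0,0],[0,0,0],0],[[0,0,0],[0,0,0],0]], grip_force=30)

```text
time_s: 17.22
tcp_pos: [0.5577, 0.2137, 0.3229]
eef_rot: [179.7, 0.1, -28.5]
contact_force: [1.3, 0.1, 1.2]
gripper_width: 0.0876
```

>>> carry_out(plan=[[[0,0,0],[0,0,0],255],[[0,0,0],[0,0,0],255],[[0,0,0],[0,0,0],255],[[0,0,0],[0,0,0],255],[[0,0,0],[0,0,0],255],[[0,0,0],[0,0,0],255],[[0,0,0],[0,0,0],255],[[0,0,0],[0,0,0],255],[[0,0,0],[0,0,0],255],[[0,0,0],[0,0,0],255],[[0,0,0],[0,0,0],255],[[0,0,0],[0,0,0],255]])

```text
time_s: 18.22
tcp_pos: [0.5581, 0.2141, 0.3253]
eef_rot: [-180.0, -0.0, -28.5]
contact_force: [-1.0, 0.3, 2.8]
gripper_width: 0.0377
```

>>> carry_out(plan=[[[0,0,0],[0,0,0],255],[[0,0,0],[0,0,0],255],[[0,0,0],[0,0,0],255],[[0,0,0],[0,0,0],255]])

```text
time_s: 18.55
tcp_pos: [0.5581, 0.2142, 0.3253]
eef_rot: [-180.0, -0.0, -28.5]
contact_force: [-1.0, 0.4, 2.7]
gripper_width: 0.0377
```

The jaws stopped at 38 mm, so they have caught on the round column under the bar. I'll open, rise 11 mm and grip again.

>>> carry_out(plan=[[[0,0,0],[0,0,0],70],[[0,0,0],[0,0,0],70],[[0,0,0],[0,0,0],70],[[0,0,-0.011],[0,0,0],70],[[0,0,0],[0,0,0],255],[[0,0,0],[0,0,0],255],[[0,0,0],[0,0,0],255],[[0,0,0],[0,0,0],255],[[0,0,0],[0,0,0],255],[[0,0,0],[0,0,0],255],[[0,0,0],[0,0,0],255],[[0,0,0],[0,0,0],255]])

```text
time_s: 19.55
tcp_pos: [0.5581, 0.2142, 0.336]
eef_rot: [180.0, 0.0, -28.5]
contact_force: [0.2, -0.1, -0.7]
gripper_width: 0.0179
```

>>> carry_out(plan=[[[0,0,0],[0,0,0],255],[[0,0,0],[0,0,0],255],[[0,0,0],[0,0,0],255],[[0,0,0],[0,0,0],255]])

```text
time_s: 19.88
tcp_pos: [0.5581, 0.2141, 0.3361]
eef_rot: [180.0, 0.0, -28.5]
contact_force: [1.2, -0.5, -1.3]
gripper_width: 0.0181
```

>>> carry_out(plan=[[[0,0,0],[0,0,3],255],[[0,0,0],[0,0,5],255],[[0,0,0],[0,0,5],255],[[0,0,0],[0,0,5],255],[[0,0,0],[0,0,5],255],[[0,0,0],[0,0,5],255],[[0,0,0],[0,0,5],255],[[0,0,0],[0,0,5],255]])

```text
time_s: 20.55
tcp_pos: [0.5581, 0.2142, 0.336]
eef_rot: [180.0, -0.0, -66.7]
contact_force: [-0.5, 0.2, -1.2]
gripper_width: 0.018
```

>>> carry_out(plan=[[[0,0,0],[0,0,5],255],[[0,0,0],[0,0,5],255],[[0,0,0],[0,0,5],255],[[0,0,0],[0,0,5],255],[[0,0,0],[0,0,5],255],[[0,0,0],[0,0,5],255],[[0,0,0],[0,0,4],255],[[0,0,0],[0,0,0],255],[[0,0,0],[0,0,0],255],[[0,0,0],[0,0,0],255]])

```text
time_s: 21.38
tcp_pos: [0.5581, 0.2142, 0.3361]
eef_rot: [180.0, 0.0, -100.4]
contact_force: [1.6, 0.9, -2.6]
gripper_width: 0.0176
```

Rotated 72°. Next I release, rise and check.

>>> carry_out(plan=[[[0,0,0],[0,0,0],0],[[0,0,0],[0,0,0],0],[[0,0,0],[0,0,0],0],[[0,0,0],[0,0,0],0],[[0,0,0],[0,0,0],0],[[0,0,-0.03],[0,0,0],0],[[0,0,-0.03],[0,0,0],0],[[0,0,-0.03],[0,0,0],0],[[0,0,0],[0,0,0],0],[[0,0,0],[0,0,0],0]])

```text
time_s: 22.22
tcp_pos: [0.5583, 0.2143, 0.4284]
eef_rot: [-179.8, 0.2, -100.5]
contact_force: [0.6, -0.4, -0.5]
gripper_width: 0.079
```

```bash
python3 - <<'E'
from h import *
a=r.capture("side");b=r.capture("scene");s=r.get_state();print(s["tcp_pos"],s["eef_rot"],s["joints"].round(1),s["time_s"])
f=lambda i,x,y,w,h:cv2.resize(i[y:y+h,x:x+w],(400,300),interpolation=cv2.INTER_CUBIC)
cv2.imwrite("pics/v6.png",np.vstack([np.hstack([f(b,300,55,120,90),f(a,210,90,120,90)]),np.hstack([f(b,220,200,120,90),f(a,300,230,120,90)])])[:,:,::-1])
E
```

```text
[0.5577327  0.21398716 0.42559775] [ 1.79956870e+02 -8.80915299e-03 -1.00527006e+02] [ 39.7  12.6  -7.7  -0.  -69.8 -50.2] 22.3167
```

View pics/v6.png

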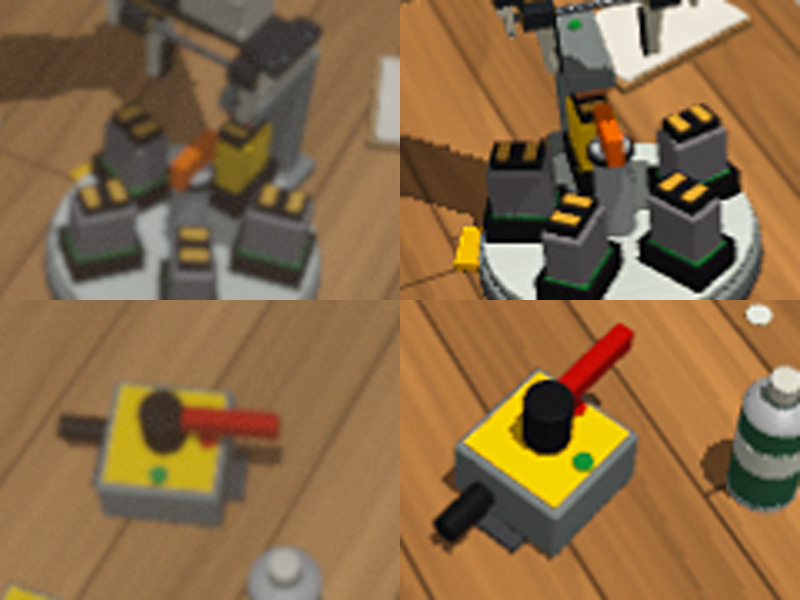

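The pack now stands under the head with the tongue at the next, grey pack. The handle is still OFF.

>>> carry_out(plan=[[[0.0387,-0.0106,0],[0,0,0],0],[[0.0387,-0.0106,0],[0,0,0],0],[[0.0387,-0.0106,0],[0,0,0],0],[[0.0387,-0.0106,0],[0,0,0],0],[[0.0387,-0.0106,0],[0,0,0],0],[[0.0387,-0.0106,0],[0,0,0],0],[[0.0387,-0.0106,0],[0,0,0],0],[[0.0387,-0.0106,0],[0,0,0],0],[[0.0387,-0.0106,0],[0,0,0],0],[[0.0387,-0.0106,0],[0,0,0],0],[[0.0387,-0.0106,0],[0,0,0],0],[[0.0387,-0.0106,0],[0,0,0],0]])

```text
time_s: 23.32
tcp_pos: [0.5979, -0.2676, 0.4245]
eef_rot: [179.9, 0.0, -100.5]
contact_force: [1.6, 1.0, 0.7]
gripper_width: 0.0875
```

>>> carry_out(plan=[[[0.0387,-0.0106,0],[0,0,0],0],[[0,0,0],[0,0,7.16],0],[[0,0,0],[0,0,7.16],0],[[0,0,0],[0,0,7.16],0],[[0,0,0],[0,0,7.16],0],[[0,0,0],[0,0,7.16],0],[[0,0,0],[0,0,7.16],0],[[0,0,0],[0,0,7.16],0],[[0,0,0],[0,0,7.16],0],[[0,0,0],[0,0,0],0],[[0,0,0],[0,0,0],0]])

```text
time_s: 24.23
tcp_pos: [0.6016, -0.3056, 0.4248]
eef_rot: [179.9, -0.1, -157.6]
contact_force: [-0.3, 0.7, 1.0]
gripper_width: 0.0877
```

>>> carry_out(plan=[[[0,0,0.032],[0,0,0],0],[[0,0,0.032],[0,0,0],0],[[0,0,0.032],[0,0,0],0],[[0,0,0.032],[0,0,0],0],[[0,0,0.031],[0,0,0],0],[[0,0,0],[0,0,0],0],[[0,0,0],[0,0,0],255],[[0,0,0],[0,0,0],255],[[0,0,0],[0,0,0],255],[[0,0,0],[0,0,0],255],[[0,0,0],[0,0,0],255],[[0,0,0],[0,0,0],255]], grip_force=25)

```text
time_s: 25.23
tcp_pos: [0.6019, -0.3057, 0.2685]
eef_rot: [-179.9, 0.1, -157.8]
contact_force: [0.5, 0.3, -0.0]
gripper_width: 0.0533
```

>>> carry_out(plan=[[[0,0,0],[0,0,0],255],[[0,0,0],[0,0,0],255],[[0,0,0],[0,0,0],255],[[0,0,0],[0,0,0],255],[[0,0,0],[0,0,0],255],[[0,0,0],[0,0,0],255],[[0,0,0],[0,0,0],255],[[0,0,0],[0,0,0],255],[[0,0,0],[0,0,0],255]])

```text
time_s: 25.98
tcp_pos: [0.6019, -0.3062, 0.2672]
eef_rot: [-180.0, 0.0, -157.8]
contact_force: [1.9, -4.4, -2.2]
gripper_width: 0.0177
```

>>> carry_out(plan=[[[0.00056,-0.00914,0],[0,0,7],255],[[0.00056,-0.00914,0],[0,0,7],255],[[0.00056,-0.00914,0],[0,0,7],255],[[0.00056,-0.00914,0],[0,0,7],255],[[0.00056,-0.00914,0],[0,0,7],255],[[0.00056,-0.00914,0],[0,0,7],255],[[0.00056,-0.00914,0],[0,0,7],255]])

```text
time_s: 26.57
tcp_pos: [0.5994, -0.3679, 0.2671]
eef_rot: [180.0, -0.0, 152.9]
contact_force: [-0.7, 1.2, 0.9]
gripper_width: 0.0178
```

>>> carry_out(plan=[[[0.00056,-0.00914,0],[0,0,7],255],[[0.00056,-0.00914,0],[0,0,7],255],[[0.00056,-0.00914,0],[0,0,7],255],[[0.00056,-0.00914,0],[0,0,7],255],[[0.00056,-0.00914,0],[0,0,7],255],[[0.0005,-0.008,0],[0,0,6],255],[[0,0,0],[0,0,0],255],[[0,0,0],[0,0,0],255]])

```text
time_s: 27.23
tcp_pos: [0.5611, -0.4028, 0.2671]
eef_rot: [179.9, 0.0, 112.2]
contact_force: [5.0, 2.3, -1.6]
gripper_width: 0.0181
```

>>> carry_out(plan=[[[0,0,0],[0,0,0],0],[[0,0,0],[0,0,0],0],[[0,0,0],[0,0,0],0],[[0,0,0],[0,0,0],0],[[0,0,0],[0,0,0],0],[[0,0,-0.035],[0,0,0],0],[[0,0,-0.035],[0,0,0],0],[[0,0,-0.035],[0,0,0],0],[[0,0,-0.035],[0,0,0],0],[[0,0,0],[0,0,0],0],[[0,0,0],[0,0,0],0],[[0,0,0],[0,0,0],0]])

```text
time_s: 28.23
tcp_pos: [0.56, -0.4033, 0.407]
eef_rot: [180.0, -0.0, 112.2]
contact_force: [0.2, 1.5, -1.0]
gripper_width: 0.0869
```

```bash
python3 - <<'E'
from h import *
a=r.capture("side");b=r.capture("scene");w=r.capture("wrist");s=r.get_state();print(s["tcp_pos"],s["eef_rot"],s["time_s"],s["contact_force"])
f=lambda i,x,y,w,h:cv2.resize(i[y:y+h,x:x+w],(400,300),interpolation=cv2.INTER_CUBIC)
cv2.imwrite("pics/v7.png",np.vstack([np.hstack([f(b,300,55,120,90),f(a,210,90,120,90)]),np.hstack([f(w,0,0,533,400),f(a,260,160,200,150)])])[:,:,::-1])
E
```

```text
[ 0.56012448 -0.40331561  0.40552235] [-1.79897930e+02 -1.11995717e-01  1.12191654e+02] 28.3833 [ 0.21289055 -0.08734614 -0.7526123 ]
```

View pics/v7.png

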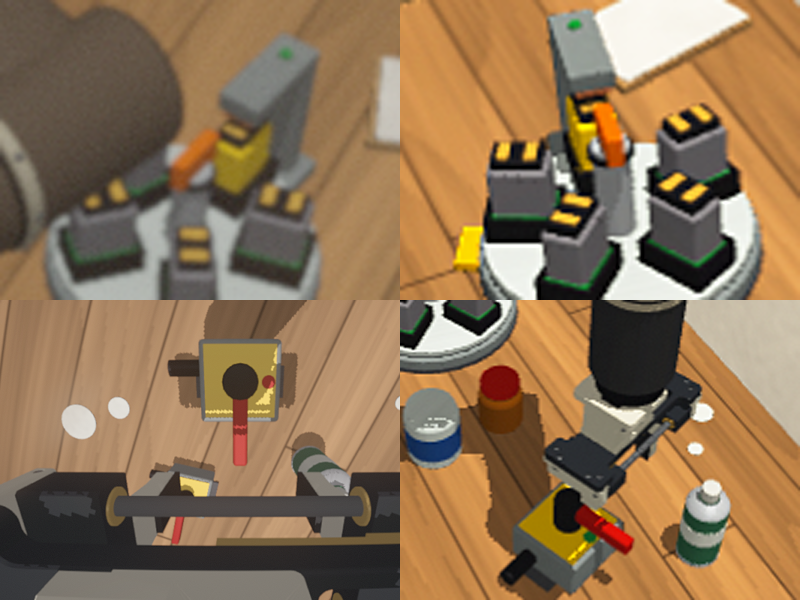

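The lever is back at ON, square to the isolator box. The pack is seated under the head, the bystanders are standing, and the gripper is open and clear. Handing in.

```bash
python3 -c "
from plant import r
print(r.close_job(), r.get_state()['time_s'])"
```

```text
the job is handed in; nothing more can be done
the job is handed in; nothing more can be done
```

The job is done and handed in at about 28 s of the 72 s allowed; handing in reported no verdict. I turned the larger isolator off, then gripped the yellow pack and lowered it slowly into the empty bay. The force rose by about 10 N as it touched the floor, and only then did I release it. I turned the wheel 72° clockwise by its knob and turned the isolator back on.

**Last checks:** the final pictures show:
- The lever is at ON, square to the isolator box.
- The pack is upright in its bay under the charging head.
- The jar, tin and spray can are standing, apparently unmoved; I judged this by eye and did not measure it.
- The gripper is open and clear, with contact force about 0.

**What went wrong or disagreed:**
- My first grip on the knob caught the column beneath it (jaws stopped at 38 mm instead of 18 mm). I opened, rose 11 mm and gripped again.
- A first lever-line fit was about 7 mm off the hub; re-measured, it agreed.
- Two estimates of the bay position differed by 2–3 mm, so I corrected by 2 mm in each direction before lowering. The descent showed no side force.
- I did not measure the final wheel and handle angles from the last pictures. They rest on the gripper's measured turn (71.9° for the wheel) and on how the pictures look.

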